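# Unstack the engraver's sharpening stones into their holders

## Robot

A 7-joint arm with a two-finger parallel gripper is mounted at the origin on the work surface. World frame = base frame: x ahead of the robot, y to its left, z up, the work surface at z = 0. Lengths are in m, angles in rad, forces in N, time in s.
With the tool pointing down it reaches from about 0.4 to 0.85 m from the base axis. Payload 10.4 kg.
Tool frame: the origin (TCP) lies on the centre line of the jaws, within the pads' length; the fingertips stand 17 mm ahead of it and the grasp point (between the pads) lies 2 mm behind it (manip.tcp_to_tips is the distance from the TCP to the fingertips, in m); z points along the fingers, x is the direction in which the jaws open and shut, and the axes are right-handed (so a half turn about z gives the same grasp; the last joint's range is limited). The gripper opens to 85 mm and grips with 20 to 120 N. Pads are 22 mm wide; open, the fingers measure 114 mm over their backs; the gripper's body (76 mm by 85 mm) begins 54 mm behind the grasp point. The pads swing forward as they close: fully open they stand 13 mm farther back than shut.
Start: joints at [-0.023, 0.332, -0.065, 1.46, 0.022, 1.35, -0.088], TCP at [0.625, 0, 0.248] pointing down, gripper open.
Joint ranges: [-2.6, 2.6], [-0.5, 2.12], [-1.47, 1.34], [0.16, 2.42], [-1.27, 4.41], [0.06, 2.06], [-2.6, 2.6]. Speed limits (rad/s): [2.22, 2.22, 2.79, 2.79, 3.14, 3.14, 3.14].

## Interface

Orientations are given as a unit quaternion [x, y, z, w].
In Python, from workcell import manip gives the robot as it stands.
- The arm moves only by the shell command python3 -m pendant 'ROWS' [FORCE]. ROWS is JSON, a list of rows, each a list of 3 entries, a list of its own where there are three numbers: the shift along the world's x, y, z in cm, then the turn, a rotation vector about the world's x, y, z in degrees, then the closure in counts, from 0 (fully open) to 255 (shut). A call has 1 to 12 rows; each row shifts and turns the pose as measured when the row begins; what a row does not reach is not made up. A row lasts 1/8 s, in which the tool goes at most 62.5 mm and 10.7 degrees, less where a joint would pass 70% of its speed; a pose out of reach is approached as far as the arm can. A call is refused whole if a number of a shift passes 6.25 or a number of a turn 10.7, either way. A call with a gripper value outside its range is refused whole. The fingers move at their own pace and stop on an object; FORCE is the grip in N (left out, the last holds). Time passes only in rows, so rows that do not move let the fingers close. It gives the time, the measured TCP pose, the force and the opening at its end, in the units of the state.
- manip.get_obs(): the state, without advancing time (a new reading comes with each control period).
- manip.camera(name): name is "scene" or "side" or "wrist"; returns a dict with "pixels" (384x512x3 uint8, red, green, blue), "range_z" (384x512 float32, m along the optical axis (not along the pixel's ray), 0 where there is no reading), "K" (3x3 intrinsics, pixels), "origin" and "rotation" of the camera in the world; the wrist camera has in their place "hand_eye" (4x4, takes a point from camera to tool coordinates, whose origin is the TCP and whose axes are the tool frame's). Camera axes: x right, y down, z forward; pixel columns grow to the right and rows downward; lengths in m; the calibration is good to about 2 mm. A picture is of the moment at which its call begins: read the wrist's pose just before it.
- manip.hand_in(): hands the job in, once; it reports no verdict.
The state is a dict: "clock": time; "joint_pos": joint angles; "joint_velocities": joint speeds; "tau": joint torques, N m; "position": TCP position; "ee_rot": TCP orientation; "ft_force": force on the tool from outside, world axes, zero at the start; "torque": the same for the moment, N m; "grip_width": opening from 0.0 (shut) to 1.0 (fully open).
Only numpy, scipy, OpenCV 4.12 (cv2) and the standard library are available. Lean on these libraries where they do the work, as an engineer would, in place of code of your own. Each camera call takes 0.05 s, during which the arm holds its last target.

## Task

Take the pile of four sharpening stones apart and lay each stone flat and lengthways in the middle of the holder whose pad has the stone's own colour, between its brass end stops. Set the brittle stones down, do not drop them, and do not disturb the silver beaker or the black loupe.

Things in the scene. Friction and masses are not known exactly. Their poses are not given: they have to be found in the camera images.
- stone_green: muted green sharpening stone, a plain rectangular bar 140 x 56 x 22 mm (about 400 g), largest, at the bottom of the pile at the start; origin at the centre of its underside, x along its length, y across its width, z up
- stone_rust: rust-red sharpening stone, a plain rectangular bar 120 x 46 x 22 mm (about 280 g), second from the bottom at the start; origin at the centre of its underside, x along its length, y across its width, z up
- stone_blue: dark blue sharpening stone, a plain rectangular bar 100 x 36 x 22 mm (about 180 g), third from the bottom at the start; origin at the centre of its underside, x along its length, y across its width, z up
- stone_cream: cream sharpening stone, a plain rectangular bar 80 x 26 x 22 mm (about 100 g), smallest, on top of the pile at the start; origin at the centre of its underside, x along its length, y across its width, z up
- holder_green: fixed holder for the muted green stone: dark wooden block 176 x 76 mm with a flat muted green pad, 160 x 68 mm, 12 mm above the bench, and across each end a brass stop 8 mm thick, 6 mm higher than the pad (160 mm between stops); long sides open; the holders differ only in pad colour; origin at the centre of its underside, on the bench, x along its length, z up
- holder_rust: fixed holder for the rust-red stone: dark wooden block 176 x 76 mm with a flat rust-red pad, 160 x 68 mm, 12 mm above the bench, and across each end a brass stop 8 mm thick, 6 mm higher than the pad (160 mm between stops); long sides open; the holders differ only in pad colour; origin at the centre of its underside, on the bench, x along its length, z up
- holder_blue: fixed holder for the dark blue stone: dark wooden block 176 x 76 mm with a flat dark blue pad, 160 x 68 mm, 12 mm above the bench, and across each end a brass stop 8 mm thick, 6 mm higher than the pad (160 mm between stops); long sides open; the holders differ only in pad colour; origin at the centre of its underside, on the bench, x along its length, z up
- holder_cream: fixed holder for the cream stone: dark wooden block 176 x 76 mm with a flat cream pad, 160 x 68 mm, 12 mm above the bench, and across each end a brass stop 8 mm thick, 6 mm higher than the pad (160 mm between stops); long sides open; the holders differ only in pad colour; origin at the centre of its underside, on the bench, x along its length, z up
- beaker: small silver beaker standing on the bench, open at the top, 60 mm across, 68 mm tall, not part of the job; origin at the centre of its underside
- loupe: black eye loupe standing on the bench, 42 mm across at its foot, 34 mm tall, not part of the job; origin at the centre of its underside

How it is judged:
At the end, for the whole second after the job is handed in: each of the four stones lies at rest, flat on the pad of the holder of its own colour, its centre within 12 mm of the holder's centre and its length within 0.2 rad (11 degrees) of the holder's length, either way round (horizontal distance between stone_green and holder_green below 0.012 m and z of stone_green in the frame of holder_green between 0.009 and 0.015 m and angle between the x axis of stone_green and the x axis of holder_green, either way round below 0.2 rad and angle between each of stone_green, stone_rust, stone_blue, stone_cream's own z axis and vertical below 0.08 rad and linear speed of each of stone_green, stone_rust, stone_blue, stone_cream below 0.02 m/s and angular speed of each of stone_green, stone_rust, stone_blue, stone_cream below 0.2 rad/s and horizontal distance between stone_rust and holder_rust below 0.012 m and z of stone_rust in the frame of holder_rust between 0.009 and 0.015 m and angle between the x axis of stone_rust and the x axis of holder_rust, either way round below 0.2 rad and horizontal distance between stone_blue and holder_blue below 0.012 m and z of stone_blue in the frame of holder_blue between 0.009 and 0.015 m and angle between the x axis of stone_blue and the x axis of holder_blue, either way round below 0.2 rad and horizontal distance between stone_cream and holder_cream below 0.012 m and z of stone_cream in the frame of holder_cream between 0.009 and 0.015 m and angle between the x axis of stone_cream and the x axis of holder_cream, either way round below 0.2 rad); the robot touches nothing.
It fails at once if the beaker is shifted by more than 20 mm or knocked over (distance of beaker from where it was at the start of the episode above 0.02 m or angle between beaker's own z axis and vertical above 0.3 rad).
It fails at once if the loupe is shifted by more than 20 mm or knocked over (distance of loupe from where it was at the start of the episode above 0.02 m or angle between loupe's own z axis and vertical above 0.3 rad).
It fails at once if a stone is dropped (moves faster than 0.6 m/s, as after a fall of 18 mm, with no finger on it) ((linear speed of stone_green above 0.6 m/s and contact force between stone_green and the fingers below 0.1 N) or (linear speed of stone_rust above 0.6 m/s and contact force between stone_rust and the fingers below 0.1 N) or (linear speed of stone_blue above 0.6 m/s and contact force between stone_blue and the fingers below 0.1 N) or (linear speed of stone_cream above 0.6 m/s and contact force between stone_cream and the fingers below 0.1 N)).
It also fails if it takes over 120 s, if anything falls off the work surface, if the arm or the gripper's body presses on something with over 40 N, if the wrist force passes 120 N, or if a joint passes its speed limit or range.

## Working session

There is one attempt and no reset: what is moved stays moved. The work goes in short steps, Python scripts to look and compute and a shell command to move; the robot and the scene stay as the last step left them, time stands still between calls to the robot, and variables do not carry over. Pictures are saved under pics/ and viewed, and the job is handed in when it is done.

```bash
ls; mkdir -p pics; python3 - <<'E'
from workcell import manip
import cv2, numpy as np
o=manip.get_obs(); print({k:np.round(v,3).tolist() for k,v in o.items()})
for n in ["scene","side","wrist"]:
    c=manip.camera(n); cv2.imwrite(f"pics/{n}0.png",c["pixels"][:,:,::-1]); np.savez(f"pics/{n}0.npz",**{k:v for k,v in c.items() })
    print(n,[ (k,np.round(v,3).tolist()) for k,v in c.items() if k not in("pixels","range_z")], (c["range_z"]>0).mean())
E
```

```text
pics
{'clock': 0.0, 'joint_pos': [-0.023, 0.333, -0.065, 1.461, 0.022, 1.35, -0.089], 'joint_velocities': [0.001, -0.001, -0.001, -0.001, -0.002, -0.0, 0.001], 'tau': [0.0, -62.545, 0.05, -39.161, 0.016, 0.01, -0.0], 'position': [0.625, -0.0, 0.248], 'ee_rot': [1.0, -0.0, -0.001, 0.0], 'ft_force': [-0.46, 0.547, -0.164], 'torque': [0.007, -0.006, 0.002], 'grip_width': 0.998}
scene [('K', [[403.961, 0.0, 251.928], [0.0, 403.961, 194.88], [0.0, 0.0, 1.0]]), ('origin', [0.842, 0.495, 0.896]), ('rotation', [0.269, 0.918, -0.281, -0.08])] 0.9962870279947916
side [('K', [[439.255, 0.0, 258.004], [0.0, 439.255, 205.872], [0.0, 0.0, 1.0]]), ('origin', [0.466, -0.811, 0.985]), ('rotation', [0.932, -0.059, 0.022, -0.357])] 0.9959716796875
wrist [('K', [[269.517, 0.0, 261.489], [0.0, 269.517, 196.433], [0.0, 0.0, 1.0]]), ('hand_eye', [[1.0, 0.0, 0.001, 0.0], [-0.001, 0.952, 0.306, -0.079], [-0.001, -0.306, 0.952, -0.126], [0.0, 0.0, 0.0, 1.0]])] 0.9960378011067709
```

View pics/scene0.png

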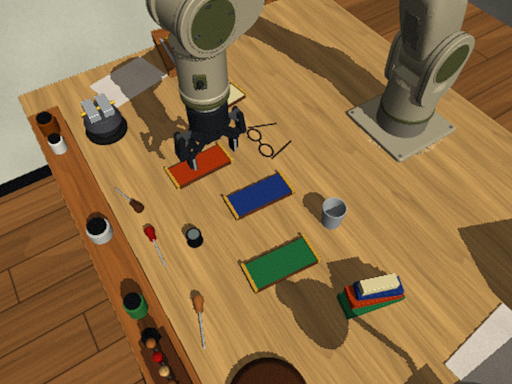

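View pics/side0.png

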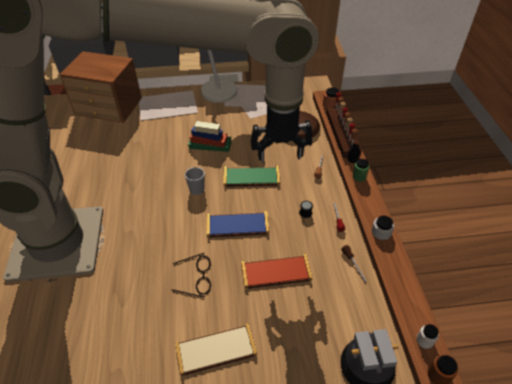

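View pics/wrist0.png

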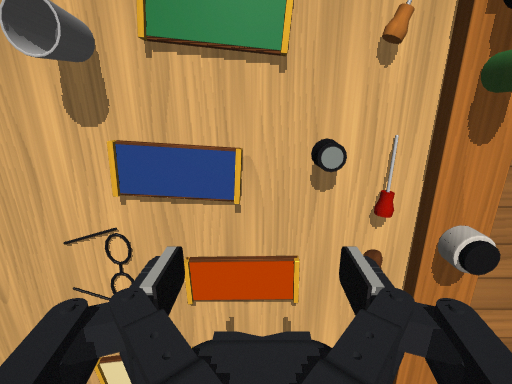

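```bash
cat > h.py <<'E'
import numpy as np, cv2
from scipy.spatial.transform import Rotation as R
from workcell import manip
def cam(n):
    o=manip.get_obs(); c=dict(manip.camera(n))
    if n=="wrist":
        T=np.eye(4);T[:3,:3]=R.from_quat(o["ee_rot"]).as_matrix();T[:3,3]=o["position"]
        W=T@np.array(c["hand_eye"]);c["R"]=W[:3,:3];c["o"]=W[:3,3]
    else: c["R"]=R.from_quat(c["rotation"]).as_matrix();c["o"]=np.array(c["origin"])
    return c
HUE={"green":((55,90,30),(90,255,255)),"rust":((0,150,60),(9,255,255)),"blue":((105,100,30),(130,255,255)),"cream":((18,20,120),(34,130,255))}
def ray(c,uv,z):
    uv=np.atleast_2d(uv).astype(float);d=np.c_[(uv-[c["K"][0][2],c["K"][1][2]])/c["K"][0][0],np.ones(len(uv))]@c["R"].T
    return c["o"]+d*((z-c["o"][2])/d[:,2])[:,None]
def cloud(c):
    v,u=np.mgrid[0:384,0:512];z=c["range_z"]
    p=np.stack([(u-c["K"][0][2])/c["K"][0][0]*z,(v-c["K"][1][2])/c["K"][1][1]*z,z],-1)
    return p@c["R"].T+c["o"]
def find(c,col,z,tol=.007):
    """regions of the colour whose depth lies at height z -> [(cx,cy,yaw_deg,L,W,npix)]"""
    hsv=cv2.cvtColor(c["pixels"],cv2.COLOR_RGB2HSV);P=cloud(c)
    m=cv2.inRange(hsv,*[np.array(x) for x in HUE[col]])>0
    m&=(abs(P[...,2]-z)<tol)&(P[...,0]>.2)&(P[...,0]<1)
    n,lab,st,_=cv2.connectedComponentsWithStats(m.astype(np.uint8))
    out=[]
    for i in range(1,n):
        if st[i,4]<120: continue
        vu=np.argwhere(lab==i);w=ray(c,vu[:,::-1],z)[:,:2]
        (cx,cy),(a,b),_=r=cv2.minAreaRect((w*1000).astype(np.float32))
        q=cv2.boxPoints(r);e=[q[1]-q[0],q[2]-q[1]];l=max(e,key=np.linalg.norm)
        out.append([round(cx,1),round(cy,1),round((np.degrees(np.arctan2(l[1],l[0]))+90)%180-90,1),round(max(a,b),1),round(min(a,b),1),int(st[i,4]),vu.mean(0)[::-1].astype(int).tolist()])
    return sorted(out,key=lambda x:-x[5])
E
python3 - <<'E'
from h import *
print(manip.tcp_to_tips)
for n in ["scene","side","wrist"]:
    c=cam(n)
    for i,k in enumerate(HUE):
        print(n,k,"pad",find(c,k,.012)[:2],"stone",find(c,k,.022*(i+1),.005)[:2])
    P=cloud(c);hsv=cv2.cvtColor(c["pixels"],cv2.COLOR_RGB2HSV)
E
```

```text
0.017
scene green pad [[569.9, 190.1, np.float32(-5.7), 157.7, 67.7, 1747, [280, 262]]] stone [[470.3, 363.3, np.float32(-13.3), 99.1, 55.0, 286, [355, 306]]]
scene rust pad [[592.4, -173.0, np.float32(1.6), 157.2, 77.4, 1040, [199, 164]]] stone [[454.0, 364.8, np.float32(-21.4), 105.0, 45.8, 248, [360, 297]]]
scene blue pad [[506.1, -1.6, np.float32(-3.5), 157.2, 69.6, 1273, [258, 194]]] stone [[444.2, 369.5, np.float32(-25.6), 100.7, 34.8, 207, [379, 290]]]
scene cream pad [[707.1, -1100.6, np.float32(0.4), 413.8, 35.3, 399, [52, 16]], [375.1, -374.8, np.float32(-81.5), 70.7, 67.2, 188, [233, 93]]] stone [[445.5, 365.9, np.float32(-19.8), 79.6, 27.3, 455, [378, 282]]]
side green pad [[606.6, 182.2, np.float32(-2.1), 78.1, 56.6, 218, [265, 175]]] stone []
side rust pad [[594.0, -177.7, np.float32(1.0), 157.2, 73.7, 1394, [276, 271]]] stone []
side blue pad [[507.9, -4.5, np.float32(-3.4), 151.4, 64.0, 888, [237, 223]]] stone []
side cream pad [[422.6, -369.7, np.float32(8.3), 161.8, 68.8, 1972, [214, 348]]] stone [[445.2, 363.9, np.float32(-20.1), 80.3, 31.2, 141, [206, 125]]]
wrist green pad [[570.4, 173.2, np.float32(0.0), 163.6, 50.1, 5912, [217, 21]]] stone []
wrist rust pad [] stone []
wrist blue pad [[507.7, -3.2, np.float32(-3.5), 159.3, 68.1, 5634, [175, 171]]] stone []
wrist cream pad [[363.3, -370.0, np.float32(-81.6), 54.1, 42.3, 516, [114, 372]]] stone []
```

```bash
python3 -m pendant '[[[-2,4.5,0],[0,0,7],0],[[-2,4.5,0],[0,0,7],0],[[-2,4.5,0],[0,0,7],0],[[-2,4.5,0],[0,0,7],0],[[-2,4.5,0],[0,0,7],0],[[-2,4.5,0],[0,0,7],0],[[-2,4.5,0],[0,0,7],0],[[-2,4.5,0],[0,0,7],0],[[0,0,0],[0,0,7],0],[[0,0,0],[0,0,7],0]]' 40
cat > s.py <<'E'
import sys
from h import *
o=manip.get_obs();r=R.from_quat(o["ee_rot"]).as_matrix()
print("t",round(o["clock"],2),"pos mm",np.round(o["position"]*1000 if hasattr(o["position"],'shape') else np.array(o["position"])*1000,1),"toolx yaw",round(float(np.degrees(np.arctan2(r[1,0],r[0,0]))),1),"tilt z",np.round(r[:,2],3),"F",np.round(o["ft_force"],1),"w",round(o["grip_width"],3),"j",np.round(o["joint_pos"],2))
tag=sys.argv[1] if len(sys.argv)>1 else None
if tag:
    for n in sys.argv[2].split(","):
        c=cam(n);cv2.imwrite(f"pics/{tag}_{n}.png",c["pixels"][:,:,::-1])
        for a in sys.argv[3:]:
            k,z=a.split(":");print(n,k,z,find(c,k,float(z)/1000,.006)[:2])
E
python3 s.py a wrist,scene,side cream:88 blue:66 rust:44 green:22 green:12 rust:12 blue:12
```

```text
clock: 1.55
position: [0.4567, 0.3698, 0.2479]
ee_rot: [0.808, 0.589, 0.001, 0.0]
ft_force: [0.5, 0.2, -0.5]
grip_width: 1.004
t 1.55 pos mm [456.7 369.8 247.9] toolx yaw 72.2 tilt z [ 0.002  0.001 -1.   ] F [ 0.5  0.2 -0.5] w 1.004 j [-0.39  0.28 -0.45  1.55  0.13  1.34  0.41]
wrist cream 88 [[444.6, 365.5, np.float32(-19.1), 79.5, 25.5, 1678, [253, 173]]]
wrist blue 66 [[441.4, 367.8, np.float32(-25.0), 99.4, 35.0, 705, [263, 143]], [453.0, 344.1, np.float32(-21.4), 58.9, 4.1, 125, [239, 187]]]
wrist rust 44 [[425.5, 350.4, np.float32(-30.9), 88.6, 15.4, 212, [239, 146]]]
wrist green 22 [[412.6, 375.6, np.float32(-13.4), 64.7, 55.2, 420, [247, 121]], [469.2, 387.3, np.float32(-17.1), 107.1, 11.2, 374, [275, 186]]]
wrist green 12 [[573.0, 188.6, np.float32(-5.8), 157.8, 68.2, 2260, [174, 268]]]
wrist rust 12 []
wrist blue 12 [[505.4, -2.7, np.float32(-3.6), 150.6, 69.2, 3488, [38, 265]]]
scene cream 88 [[445.4, 365.9, np.float32(-19.8), 79.6, 27.2, 466, [378, 282]], [808.1, -1101.9, np.float32(0.3), 134.6, 31.1, 128, [17, 4]]]
scene blue 66 [[444.4, 369.5, np.float32(-25.6), 101.1, 35.2, 214, [378, 290]]]
scene rust 44 [[452.1, 365.7, np.float32(-21.4), 109.2, 46.2, 253, [360, 297]]]
scene green 22 [[466.2, 364.5, np.float32(-13.3), 109.5, 55.3, 299, [355, 306]]]
scene green 12 [[569.9, 190.0, np.float32(-5.7), 157.8, 67.8, 1749, [280, 262]]]
scene rust 12 [[592.2, -172.3, np.float32(1.5), 157.5, 75.5, 1146, [198, 164]]]
scene blue 12 [[506.6, -1.5, np.float32(-3.9), 156.5, 69.6, 1262, [258, 194]]]
side cream 88 [[445.9, 363.6, np.float32(-20.1), 81.8, 31.2, 146, [207, 125]]]
side blue 66 []
side rust 44 []
side green 22 []
side green 12 [[609.1, 183.1, np.float32(-2.1), 73.2, 58.6, 226, [265, 175]]]
side rust 12 [[594.1, -177.6, np.float32(0.6), 157.1, 74.0, 1396, [276, 271]]]
side blue 12 [[507.7, -4.0, np.float32(-3.9), 151.6, 64.2, 893, [236, 223]]]
```

View pics/a_wrist.png

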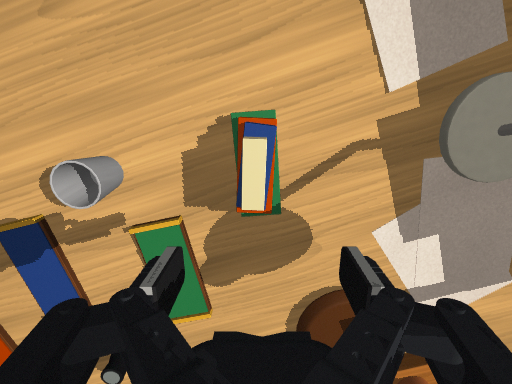

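```bash
python3 -m pendant '[[[-1.2,-0.4,-2],[0,0,-1.7],0],[[0,0,-4],[0,0,0],60],[[0,0,-4],[0,0,0],60],[[0,0,-3],[0,0,0],60],[[0,0,0],[0,0,0],60]]'; python3 s.py
```

```text
clock: 2.33
position: [0.4462, 0.3632, 0.1155]
ee_rot: [0.825, 0.565, 0.002, 0.0]
ft_force: [-0.5, -0.4, 2.0]
grip_width: 0.76
t 2.33 pos mm [446.2 363.2 115.5] toolx yaw 68.8 tilt z [ 0.004  0.002 -1.   ] F [-0.5 -0.4  2. ] w 0.76 j [-0.4   0.37 -0.43  1.73  0.17  1.07  0.31]
```

```bash
python3 -m pendant '[[[-0.1,0.2,-1.5],[0,0,1.7],60],[[0,0,-1],[0,0,0],60],[[0,0,0],[0,0,0],60]]'; python3 s.py b wrist
```

```text
clock: 2.7
position: [0.4466, 0.3662, 0.0918]
ee_rot: [0.817, 0.577, 0.004, 0.0]
ft_force: [0.3, -0.2, -0.6]
grip_width: 0.762
t 2.7 pos mm [446.6 366.2  91.8] toolx yaw 70.5 tilt z [ 0.007  0.004 -1.   ] F [ 0.3 -0.2 -0.6] w 0.762 j [-0.41  0.4  -0.43  1.75  0.19  1.03  0.32]
```

View pics/b_wrist.png

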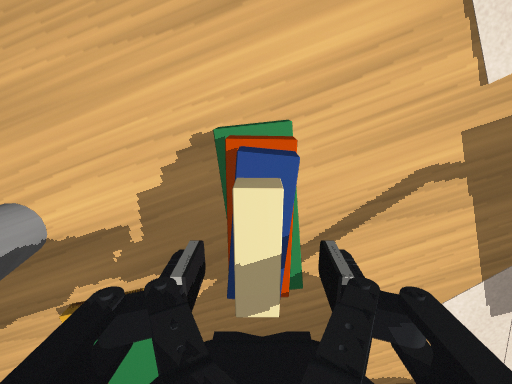

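```bash
python3 -m pendant '[[[0,0,0],[-0.2,0.4,0],60],[[0,0,0],[0,0,0],255],[[0,0,0],[0,0,0],255],[[0,0,0],[0,0,0],255],[[0,0,0],[0,0,0],255],[[0,0,0],[0,0,0],255],[[0,0,0],[0,0,0],255]]' 40; python3 s.py
```

```text
clock: 3.62
position: [0.4475, 0.367, 0.0939]
ee_rot: [0.817, 0.577, 0.002, -0.0]
ft_force: [-0.2, 0.5, 0.1]
grip_width: 0.291
t 3.62 pos mm [447.5 367.   93.9] toolx yaw 70.5 tilt z [ 0.002  0.002 -1.   ] F [-0.2  0.5  0.1] w 0.291 j [-0.41  0.4  -0.43  1.74  0.19  1.04  0.32]
```

```bash
python3 -m pendant '[[[0,0,1],[0,0,0],255],[[0,0,3],[0,0,0],255],[[0,0,5],[0,0,0],255],[[0,0,5],[0,0,0],255],[[0,0,0],[0,0,0],255]]'; python3 s.py c wrist,scene blue:66 rust:44
```

```text
clock: 4.25
position: [0.4462, 0.3663, 0.2398]
ee_rot: [0.817, 0.577, 0.001, -0.0]
ft_force: [0.4, -0.1, -0.8]
grip_width: 0.29
t 4.25 pos mm [446.2 366.3 239.8] toolx yaw 70.5 tilt z [ 0.001  0.002 -1.   ] F [ 0.4 -0.1 -0.8] w 0.29 j [-0.39  0.26 -0.45  1.59  0.12  1.32  0.38]
wrist blue 66 [[418.6, 378.5, np.float32(-25.2), 49.5, 35.4, 1363, [262, 153]]]
wrist rust 44 [[412.0, 356.6, np.float32(-25.8), 54.2, 7.8, 180, [244, 150]]]
scene blue 66 [[443.6, 368.5, np.float32(-24.8), 100.6, 37.2, 752, [378, 286]]]
scene rust 44 [[452.9, 364.7, np.float32(-20.2), 106.3, 47.0, 254, [360, 297]]]
```

View pics/c_wrist.png

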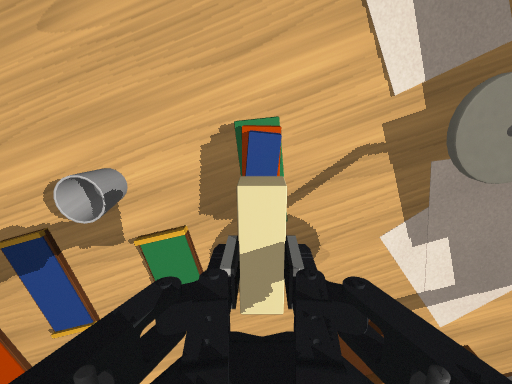

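```bash
python3 -m pendant '[[[1,-5.5,0],[0,0,-9],255],[[1,-5.5,0],[0,0,-9],255],[[1,-5.5,0],[0,0,-9],255],[[1,-5.5,0],[0,0,-9],255],[[1,-5.5,0],[0,0,-9],255],[[0,-5.5,0],[0,0,-9],255],[[0,-5.5,0],[0,0,-9],255],[[0,-5.5,0],[0,0,-9],255],[[-1,-5.5,0],[0,0,-9],255],[[-1,-5.5,0],[0,0,-9],255],[[-1,-5.5,0],[0,0,-9],255]]'; python3 s.py
```

```text
clock: 5.72
position: [0.4536, -0.256, 0.2187]
ee_rot: [0.963, -0.269, -0.012, -0.008]
ft_force: [0.7, -0.0, -1.3]
grip_width: 0.291
t 5.72 pos mm [ 453.6 -256.   218.7] toolx yaw -31.2 tilt z [-0.019  0.022 -1.   ] F [ 0.7 -0.  -1.3] w 0.291 j [ 0.29  0.14  0.16  1.76 -0.04  1.27 -0.09]
```

```bash
python3 -m pendant '[[[-1,-4,0.5],[0,0,-10],255],[[-1,-3.5,0.5],[0,0,-10],255],[[-1,-3,0],[0,0,-10],255],[[0,0,0],[0,0,-10],255],[[0,0,0],[0,0,-9],255],[[0,0,0],[-1.3,-1.1,0],255],[[0,0,0],[0,0,0],255]]'; python3 s.py d wrist,side cream:12; python3 s.py e scene cream:12
```

```text
clock: 6.6
position: [0.4143, -0.3671, 0.2181]
ee_rot: [0.753, -0.657, -0.001, -0.009]
ft_force: [-0.0, 0.7, -0.2]
grip_width: 0.292
t 6.6 pos mm [ 414.3 -367.1  218.1] toolx yaw -82.2 tilt z [ 0.01   0.016 -1.   ] F [-0.   0.7 -0.2] w 0.292 j [ 0.36  0.19  0.33  1.71 -0.09  1.25 -0.72]
wrist cream 12 [[423.4, -369.7, np.float32(8.4), 159.4, 68.2, 4395, [269, 144]]]
side cream 12 [[423.0, -369.6, np.float32(8.2), 161.3, 68.8, 1950, [215, 348]]]
t 6.7 pos mm [ 414.6 -367.3  218.4] toolx yaw -82.3 tilt z [ 0.01   0.016 -1.   ] F [-0.1  0.7 -0.6] w 0.295 j [ 0.36  0.2   0.33  1.71 -0.09  1.25 -0.72]
scene cream 12 [[420.0, -368.4, np.float32(8.3), 158.2, 71.5, 803, [217, 100]], [708.6, -1100.8, np.float32(-0.2), 410.5, 34.6, 362, [51, 16]]]
```

View pics/d_wrist.png

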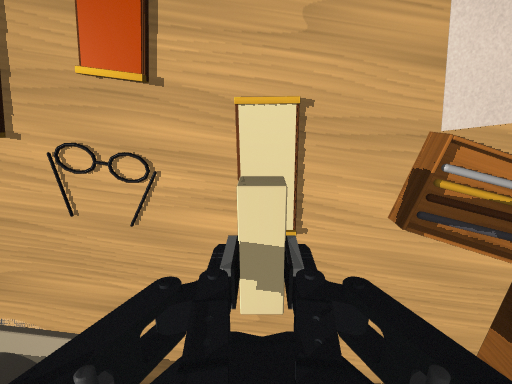

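```bash
python3 -m pendant '[[[0.7,-0.2,-3],[-0.9,0.6,0.5],255],[[0,0,-5],[0,0,0],255],[[0,0,-5],[0,0,0],255],[[0,0,-2],[0,0,0],255],[[0,0,0],[0,0,0],255]]'; python3 s.py
```

```text
clock: 7.38
position: [0.4232, -0.3692, 0.0657]
ee_rot: [0.759, -0.652, 0.002, -0.0]
ft_force: [-1.2, 0.3, -0.6]
grip_width: 0.291
t 7.38 pos mm [ 423.2 -369.2   65.7] toolx yaw -81.3 tilt z [ 0.003 -0.002 -1.   ] F [-1.2  0.3 -0.6] w 0.291 j [ 0.38  0.37  0.3   1.84 -0.14  0.94 -0.68]
```

```bash
python3 -m pendant '[[[-0.1,0,-1.2],[0,0.2,-0.4],255],[[0,0,-0.7],[0,0,0],255],[[0,0,-0.3],[0,0,0],255],[[0,0,0],[0,0,0],255]]'; python3 s.py f side
```

```text
clock: 7.88
position: [0.4238, -0.3702, 0.0451]
ee_rot: [0.757, -0.654, 0.002, 0.001]
ft_force: [0.9, -0.6, -0.6]
grip_width: 0.295
t 7.88 pos mm [ 423.8 -370.2   45.1] toolx yaw -81.7 tilt z [ 0.003 -0.004 -1.   ] F [ 0.9 -0.6 -0.6] w 0.295 j [ 0.39  0.41  0.3   1.85 -0.15  0.9  -0.67]
```

View pics/f_side.png

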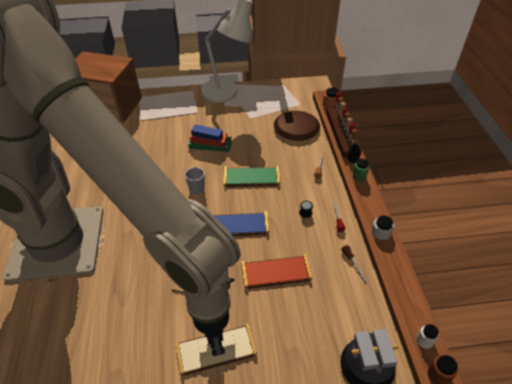

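```bash
python3 -m pendant '[[[0,0,-0.3],[0,0.2,0],255],[[0,0,-0.2],[0,0,0],255],[[0,0,0],[0,0,0],255]]'; python3 s.py; python3 -m pendant '[[[0,0,-0.2],[0,0,0],255],[[0,0,0],[0,0,0],255]]'
```

```text
clock: 8.3
position: [0.4242, -0.3706, 0.0406]
ee_rot: [0.757, -0.654, 0.002, 0.002]
ft_force: [0.6, -0.1, -0.8]
grip_width: 0.289
t 8.3 pos mm [ 424.2 -370.6   40.6] toolx yaw -81.7 tilt z [ 0.    -0.005 -1.   ] F [ 0.6 -0.1 -0.8] w 0.289 j [ 0.39  0.41  0.3   1.85 -0.15  0.9  -0.67]
clock: 8.55
position: [0.4245, -0.3709, 0.0401]
ee_rot: [0.757, -0.654, 0.002, 0.001]
ft_force: [0.3, 1.0, -0.6]
grip_width: 0.296
```

```bash
for i in 1; do python3 -m pendant '[[[-0.1,0,-0.3],[0,0,0],255],[[0,0,0],[0,0,0],255]]'; done; python3 -m pendant '[[[0,0,-0.3],[0,0,0],255],[[0,0,0],[0,0,0],255]]'
```

```text
clock: 8.8
position: [0.425, -0.3713, 0.0403]
ee_rot: [0.757, -0.654, 0.003, 0.0]
ft_force: [0.3, -0.2, -1.6]
grip_width: 0.288
clock: 9.05
position: [0.4254, -0.3718, 0.0401]
ee_rot: [0.756, -0.654, 0.004, -0.0]
ft_force: [-0.7, 0.0, -2.2]
grip_width: 0.293
```

```bash
python3 -m pendant '[[[-0.15,0.1,-0.4],[0,0,0],255],[[-0.1,0.1,-0.3],[0,0,0],255]]'; python3 s.py g wrist,side cream:34 cream:38
```

```text
clock: 9.3
position: [0.4258, -0.3719, 0.0392]
ee_rot: [0.756, -0.654, 0.007, -0.001]
ft_force: [-9.7, 7.7, 35.0]
grip_width: 0.296
t 9.3 pos mm [ 425.8 -371.9   39.2] toolx yaw -81.7 tilt z [ 0.013 -0.008 -1.   ] F [-9.7  7.7 35. ] w 0.296 j [ 0.39  0.41  0.3   1.86 -0.15  0.88 -0.67]
wrist cream 34 [[428.6, -371.2, np.float32(8.5), 80.6, 25.8, 6004, [261, 248]]]
wrist cream 38 [[430.3, -370.9, np.float32(8.5), 77.2, 25.0, 6002, [261, 248]]]
side cream 34 [[454.7, -367.8, np.float32(-82.2), 27.6, 27.4, 129, [229, 341]]]
side cream 38 [[454.7, -369.4, np.float32(7.8), 27.3, 26.9, 120, [229, 341]]]
```

View pics/g_wrist.png

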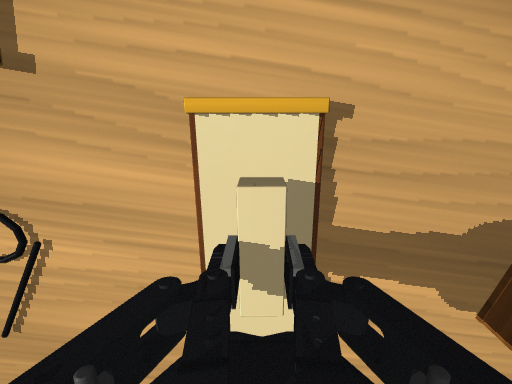

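```bash
python3 -m pendant '[[[0,0,0.3],[0.4,0.7,0],255],[[-0.6,0.2,0.2],[0,0,0],255],[[0,0,0],[0,0,0],255]]'; python3 s.py
```

```text
clock: 9.78
position: [0.419, -0.3696, 0.0436]
ee_rot: [0.756, -0.654, 0.0, 0.0]
ft_force: [-0.4, -0.9, -0.6]
grip_width: 0.289
t 9.78 pos mm [ 419.  -369.6   43.6] toolx yaw -81.7 tilt z [-0. -0. -1.] F [-0.4 -0.9 -0.6] w 0.289 j [ 0.39  0.4   0.3   1.86 -0.15  0.9  -0.67]
```

```bash
python3 -m pendant '[[[0.1,0,-0.3],[0,0,0],255],[[0,0,-0.15],[0,0,0],255]]'; python3 -m pendant '[[[0,0,-0.1],[0,0,0],255]]'
```

```text
clock: 10.02
position: [0.4198, -0.3695, 0.0393]
ee_rot: [0.756, -0.654, -0.0, 0.0]
ft_force: [-8.8, 7.2, 29.3]
grip_width: 0.291
clock: 10.15
position: [0.4197, -0.3695, 0.0393]
ee_rot: [0.756, -0.654, -0.001, -0.0]
ft_force: [-8.2, 6.4, 22.2]
grip_width: 0.29
```

```bash
python3 -m pendant '[[[0,0,0],[0,0,0],100],[[0,0,0],[0,0,0],100],[[0,0,0],[0,0,0],60],[[0,0,0],[0,0,0],60],[[0,0,2],[0,0,0],60],[[0,0,5],[0,0,0],0],[[0,0,6],[0,0,0],0],[[0,0,6],[0,0,0],0],[[0,0,0],[0,0,0],0]]'; python3 s.py h wrist,side,scene cream:34 blue:66 rust:12
```

```text
clock: 11.28
position: [0.4182, -0.3682, 0.2331]
ee_rot: [0.756, -0.654, -0.002, 0.0]
ft_force: [-0.4, -0.2, -0.8]
grip_width: 1.001
t 11.28 pos mm [ 418.2 -368.2  233.1] toolx yaw -81.7 tilt z [-0.003  0.002 -1.   ] F [-0.4 -0.2 -0.8] w 1.001 j [ 0.35  0.19  0.34  1.68 -0.07  1.28 -0.73]
wrist cream 34 [[423.0, -368.8, np.float32(8.4), 79.3, 25.6, 1324, [262, 171]]]
wrist blue 66 []
wrist rust 12 [[552.4, -176.8, np.float32(1.2), 74.3, 69.5, 3092, [109, 36]]]
side cream 34 [[422.3, -368.8, np.float32(8.1), 79.7, 27.9, 411, [214, 343]]]
side blue 66 [[442.6, 358.7, np.float32(-24.6), 97.1, 38.1, 141, [209, 131]]]
side rust 12 [[594.0, -177.9, np.float32(1.0), 157.2, 74.0, 1398, [276, 271]]]
scene cream 34 [[738.0, -1099.5, np.float32(-1.2), 330.5, 32.1, 290, [42, 13]], [421.9, -366.3, np.float32(7.3), 81.2, 33.2, 185, [217, 95]]]
scene blue 66 [[442.9, 368.5, np.float32(-24.7), 99.4, 37.2, 754, [378, 286]]]
scene rust 12 [[591.9, -172.3, np.float32(1.5), 157.9, 75.5, 1155, [198, 164]]]
```

View pics/h_wrist.png

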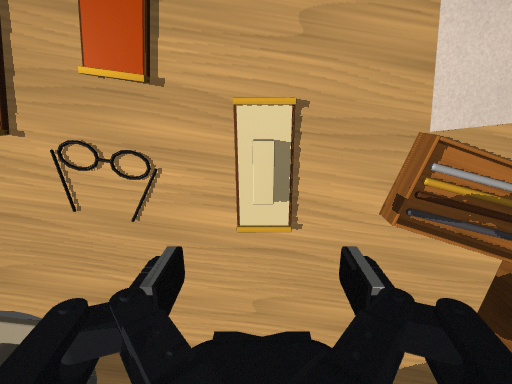

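```bash
python3 -m pendant '[[[1,5.5,0.2],[0,0,10],0],[[1,5.5,0.2],[0,0,10],0],[[1,5.5,0.2],[0,0,10],0],[[1,5.5,0.2],[0,0,10],0],[[0,5.5,0.2],[0,0,10],0],[[0,5.5,0.2],[0,0,10],0],[[0,5.5,0],[0,0,10],0],[[0,5.5,0],[0,0,10],0],[[0,5.5,0],[0,0,10],0],[[0,5.5,0],[0,0,10],0],[[-0.5,5.5,0],[0,0,10],0],[[-0.5,5.5,0],[0,0,10],0]]'; python3 s.py
```

```text
clock: 12.92
position: [0.4343, 0.3099, 0.217]
ee_rot: [0.934, 0.356, -0.014, 0.017]
ft_force: [1.7, -0.6, -0.6]
grip_width: 1.005
t 12.93 pos mm [434.3 309.9 217. ] toolx yaw 41.7 tilt z [-0.015 -0.042 -0.999] F [ 1.7 -0.6 -0.6] w 1.005 j [-0.39  0.2  -0.37  1.7   0.1   1.29 -0.06]
```

```bash
python3 -m pendant '[[[0.5,3,0],[1.2,-0.4,8],0],[[0.4,2.6,0],[1.2,-0.4,8],0],[[0,0,0],[0,0,7.2],0],[[0,0,0],[0,0,0],40]]'; python3 s.py i wrist blue:66 rust:44 green:22; python3 s.py i scene blue:66
```

```text
clock: 13.42
position: [0.4376, 0.3714, 0.2079]
ee_rot: [0.837, 0.547, -0.005, -0.0]
ft_force: [0.7, 0.2, -0.2]
grip_width: 0.847
t 13.43 pos mm [437.6 371.4 207.9] toolx yaw 66.3 tilt z [-0.008 -0.005 -1.   ] F [ 0.7  0.2 -0.2] w 0.847 j [-0.41  0.29 -0.44  1.63  0.12  1.26  0.28]
wrist blue 66 [[441.6, 368.0, np.float32(-24.8), 100.2, 34.7, 3085, [260, 190]]]
wrist rust 44 [[416.4, 353.6, np.float32(-26.9), 64.1, 7.3, 185, [240, 165]]]
wrist green 22 [[411.0, 376.0, np.float32(-13.5), 62.9, 55.2, 516, [248, 141]], [469.8, 389.8, np.float32(-20.3), 110.0, 12.8, 466, [285, 208]]]
t 13.47 pos mm [437.5 371.4 207.9] toolx yaw 66.2 tilt z [-0.008 -0.005 -1.   ] F [ 0.5 -0.7 -0.9] w 0.841 j [-0.41  0.29 -0.44  1.63  0.12  1.26  0.28]
scene blue 66 [[444.0, 368.7, np.float32(-24.8), 101.2, 37.8, 758, [378, 286]]]
```

```bash
python3 -m pendant '[[[0.5,-0.3,-3],[0.3,-0.4,-1],40],[[0,0,-4],[0,0,0],40],[[0,0,-3],[0,0,0],40],[[0,0,-1],[0,0,0],40],[[0,0,0],[0,0,0],40]]'; python3 s.py
```

```text
clock: 14.15
position: [0.4434, 0.3663, 0.0955]
ee_rot: [0.847, 0.532, 0.001, -0.0]
ft_force: [0.3, -0.7, -0.1]
grip_width: 0.844
t 14.15 pos mm [443.4 366.3  95.5] toolx yaw 64.3 tilt z [ 0.001  0.001 -1.   ] F [ 0.3 -0.7 -0.1] w 0.844 j [-0.42  0.39 -0.42  1.75  0.18  1.04  0.22]
```

```bash
python3 -m pendant '[[[-0.1,0.2,-1.7],[0,0,0.9],40],[[0,0,-0.9],[0,0,0],40],[[0,0,0],[0,0,0],255],[[0,0,0],[0,0,0],255],[[0,0,0],[0,0,0],255],[[0,0,0],[0,0,0],255],[[0,0,0],[0,0,0],255]]' 50; python3 s.py j wrist
```

```text
clock: 15.02
position: [0.4436, 0.3694, 0.0707]
ee_rot: [0.842, 0.539, 0.003, -0.0]
ft_force: [-0.5, 0.3, -1.5]
grip_width: 0.403
t 15.03 pos mm [443.6 369.4  70.7] toolx yaw 65.2 tilt z [ 0.004  0.003 -1.   ] F [-0.5  0.3 -1.5] w 0.403 j [-0.43  0.42 -0.42  1.76  0.2   0.99  0.22]
```

View pics/j_wrist.png

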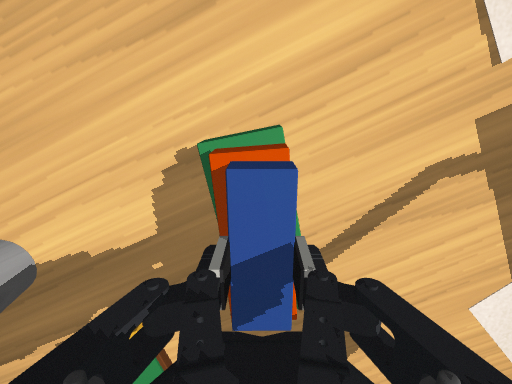

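```bash
python3 -m pendant '[[[0,0,1],[0,0,0],255],[[0,0,3],[0,0,0],255],[[0.5,0,5],[0,0,0],255],[[0.8,-3,4],[0,0,2],255],[[1,-5,0],[0,0,3],255],[[1,-5.5,0],[0,0,3],255],[[1,-5.5,0],[0,0,3],255],[[1,-5.5,0],[0,0,3],255],[[1,-5.5,0],[0,0,3],255],[[1,-5,0],[0,0,3],255],[[0,0,0],[0,0,0],255]]'; python3 s.py k wrist,side blue:12 rust:44; python3 s.py k scene rust:44 green:22 blue:12
```

```text
clock: 16.45
position: [0.5158, 0.0092, 0.2134]
ee_rot: [0.731, 0.682, 0.006, 0.001]
ft_force: [-0.0, 0.3, -1.0]
grip_width: 0.407
t 16.45 pos mm [515.8   9.2 213.4] toolx yaw 86.1 tilt z [ 0.01   0.007 -1.   ] F [-0.   0.3 -1. ] w 0.407 j [ 0.11  0.12 -0.22  1.79  0.02  1.22  1.38]
wrist blue 12 [[507.6, -3.0, np.float32(-3.5), 158.7, 67.6, 3684, [247, 133]]]
wrist rust 44 []
side blue 12 [[507.9, -4.5, np.float32(-3.4), 151.4, 64.0, 892, [237, 223]]]
side rust 44 [[445.7, 362.0, np.float32(-18.8), 119.8, 54.7, 308, [206, 135]]]
t 16.55 pos mm [515.5  13.8 213.4] toolx yaw 86.3 tilt z [ 0.01   0.009 -1.   ] F [ 0.4  0.8 -1.6] w 0.408 j [ 0.1   0.12 -0.23  1.79  0.02  1.22  1.38]
scene rust 44 [[446.8, 367.1, np.float32(-20.3), 119.5, 47.2, 1110, [373, 290]]]
scene green 22 [[465.9, 365.5, np.float32(-14.9), 109.9, 54.6, 292, [355, 306]]]
scene blue 12 [[506.2, -1.9, np.float32(-4.1), 157.3, 69.5, 1266, [258, 194]]]
```

View pics/k_wrist.png

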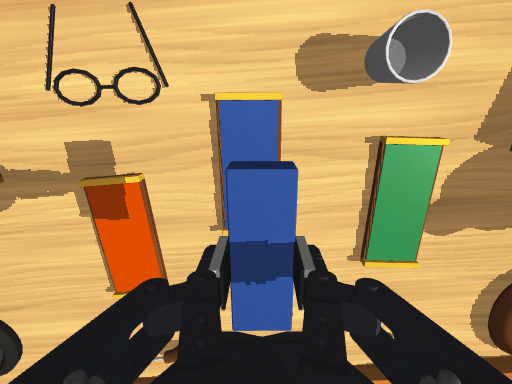

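```bash
python3 -m pendant '[[[-0.8,-1.6,-2],[-0.5,0.6,0.2],255],[[0,0,-5],[0,0,0],255],[[0,0,-5],[0,0,0],255],[[0,0,-2.5],[0,0,0],255],[[0,0,0],[0,0,0],255]]'; python3 s.py
```

```text
clock: 17.23
position: [0.5022, 0.0001, 0.0603]
ee_rot: [0.725, 0.689, -0.002, -0.001]
ft_force: [-0.9, -0.0, -1.9]
grip_width: 0.409
t 17.23 pos mm [5.022e+02 1.000e-01 6.030e+01] toolx yaw 87.1 tilt z [-0.005 -0.001 -1.   ] F [-0.9 -0.  -1.9] w 0.409 j [ 0.1   0.28 -0.22  1.97  0.08  0.91  1.37]
```

```bash
python3 -m pendant '[[[0.5,-0.3,-1],[0,-0.3,-0.6],255],[[0,0,-0.5],[0,0,0],255],[[0,0,0],[0,0,0],255]]'; python3 s.py; python3 s.py l wrist blue:36 blue:38
```

```text
clock: 17.6
position: [0.5084, -0.0031, 0.0461]
ee_rot: [0.728, 0.685, 0.001, 0.002]
ft_force: [-0.5, 0.1, -2.0]
grip_width: 0.408
t 17.6 pos mm [508.4  -3.1  46.1] toolx yaw 86.5 tilt z [ 0.003 -0.002 -1.   ] F [-0.5  0.1 -2. ] w 0.408 j [ 0.1   0.31 -0.21  1.96  0.08  0.88  1.36]
t 17.6 pos mm [508.4  -3.1  46.1] toolx yaw 86.5 tilt z [ 0.003 -0.002 -1.   ] F [-0.5  0.1 -2. ] w 0.408 j [ 0.1   0.31 -0.21  1.96  0.08  0.88  1.36]
wrist blue 36 [[459.2, 0.1, np.float32(86.6), 36.6, 4.7, 395, [260, 166]]]
wrist blue 38 [[508.9, -2.8, np.float32(-3.4), 105.0, 37.1, 10838, [261, 244]]]
```

Stone centred. Lower 7 mm in steps to contact.

```bash
python3 -m pendant '[[[-0.1,0,-0.45],[0,0,0],255],[[0,0,-0.25],[0,0,0],255]]';  python3 -m pendant '[[[0,0,-0.25],[0,0,0],255]]'
```

```text
clock: 17.9
position: [0.5082, -0.0031, 0.0399]
ee_rot: [0.728, 0.685, 0.001, 0.002]
ft_force: [-0.1, 0.6, -1.7]
grip_width: 0.405
clock: 18.02
position: [0.5084, -0.0031, 0.0383]
ee_rot: [0.728, 0.685, 0.001, 0.002]
ft_force: [-14.2, -0.5, 36.9]
grip_width: 0.411
```

Contact; release and lift.

```bash
python3 -m pendant '[[[0,0,0],[0,0,0],100],[[0,0,0],[0,0,0],60],[[0,0,0],[0,0,0],30],[[0,0,0],[0,0,0],30],[[0,0,2],[0,0,0],30],[[0,0,5],[0,0,0],0],[[0,0,5],[0,0,0],0],[[0,0,3],[0,0,0],0],[[0,0,0],[0,0,0],0]]'; python3 s.py m wrist,scene blue:34 rust:44
```

```text
clock: 19.15
position: [0.5075, -0.003, 0.1925]
ee_rot: [0.728, 0.686, 0.001, 0.002]
ft_force: [-1.0, -0.2, -0.7]
grip_width: 0.999
t 19.15 pos mm [507.5  -3.  192.5] toolx yaw 86.6 tilt z [ 0.005 -0.001 -1.   ] F [-1.  -0.2 -0.7] w 0.999 j [ 0.12  0.12 -0.22  1.84  0.03  1.18  1.4 ]
wrist blue 34 [[506.9, -2.7, np.float32(-3.4), 99.4, 36.0, 2894, [261, 180]]]
wrist rust 44 []
scene blue 34 [[508.5, -1.2, np.float32(-2.7), 101.6, 40.4, 484, [258, 189]]]
scene rust 44 [[446.8, 367.2, np.float32(-20.5), 119.7, 47.1, 1113, [373, 290]]]
```

View pics/m_wrist.png

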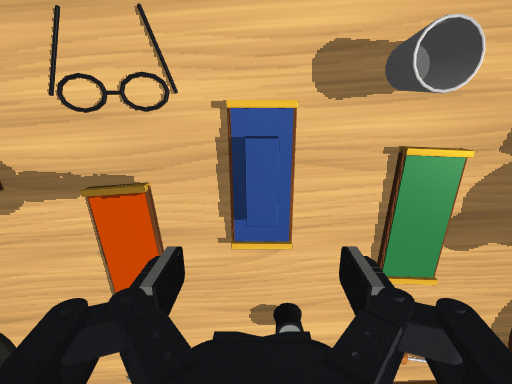

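```bash
python3 -m pendant '[[[-0.9,5.3,0.3],[0,0,-2.5],0],[[-0.9,5.3,0],[0,0,-2.5],0],[[-0.9,5.3,0],[0,0,-2.5],0],[[-0.9,5.3,0],[0,0,-2.5],0],[[-0.9,5.3,0],[0,0,-2.5],0],[[-0.9,5.3,0],[0,0,-2.5],0],[[-0.5,4,0],[0,0,-2.5],0],[[0,0,0],[0,0,0],0],[[0,0,0],[0,0,0],0]]'; python3 s.py n wrist,scene rust:44 green:22
```

```text
clock: 20.38
position: [0.4373, 0.3613, 0.178]
ee_rot: [0.828, 0.561, -0.011, -0.003]
ft_force: [-0.1, -0.4, 0.1]
grip_width: 1.001
t 20.38 pos mm [437.3 361.3 178. ] toolx yaw 68.3 tilt z [-0.021 -0.008 -1.   ] F [-0.1 -0.4  0.1] w 1.001 j [-0.38  0.31 -0.47  1.67  0.13  1.22  0.32]
wrist rust 44 []
wrist green 22 [[414.8, 375.0, np.float32(-13.5), 71.1, 55.1, 667, [257, 143]], [475.4, 387.7, np.float32(-19.7), 97.1, 10.5, 466, [296, 220]]]
scene rust 44 [[446.7, 366.8, np.float32(-20.1), 119.4, 47.5, 1101, [373, 290]]]
scene green 22 [[466.2, 364.5, np.float32(-13.3), 109.6, 55.3, 297, [355, 306]]]
```

View pics/n_wrist.png

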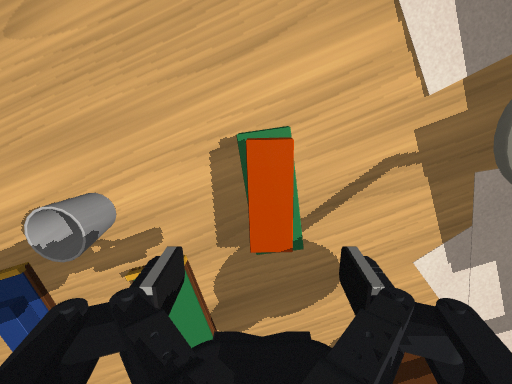

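```bash
sed -i 's/"rust":((0,150,60),(9,255,255))/"rust":((0,190,60),(13,255,255))/' h.py; python3 s.py n2 wrist rust:44
```

```text
t 20.48 pos mm [437.6 361.1 178.6] toolx yaw 68.3 tilt z [-0.02  -0.007 -1.   ] F [ 1.1 -0.8  1. ] w 0.998 j [-0.37  0.31 -0.47  1.67  0.13  1.22  0.32]
wrist rust 44 [[445.6, 366.0, np.float32(-20.3), 120.4, 45.7, 5092, [270, 193]]]
```

```bash
python3 -m pendant '[[[0.8,0.5,-3],[0.4,-1.1,1.4],20],[[0,0,-4],[0,0,0],20],[[0,0,-3],[0,0,0],20],[[0,0,-0.5],[0,0,0],20],[[0,0,0],[0,0,0],20]]'; python3 s.py
```

```text
clock: 21.15
position: [0.4498, 0.3618, 0.0735]
ee_rot: [0.823, 0.568, 0.002, 0.001]
ft_force: [-0.4, 0.2, -0.3]
grip_width: 0.925
t 21.15 pos mm [449.8 361.8  73.5] toolx yaw 69.3 tilt z [ 0.005  0.001 -1.   ] F [-0.4  0.2 -0.3] w 0.925 j [-0.39  0.42 -0.44  1.76  0.21  1.    0.29]
```

```bash
python3 -m pendant '[[[-0.4,0.4,-1.7],[0,0.3,0.4],20],[[0,0,-0.8],[0,0,0],20],[[0,0,-0.1],[0,0,0],20]]'; python3 s.py
```

```text
clock: 21.52
position: [0.4467, 0.3667, 0.0482]
ee_rot: [0.821, 0.571, 0.002, -0.001]
ft_force: [0.5, 0.2, -0.8]
grip_width: 0.923
t 21.52 pos mm [446.7 366.7  48.2] toolx yaw 69.7 tilt z [ 0.002  0.003 -1.   ] F [ 0.5  0.2 -0.8] w 0.923 j [-0.41  0.46 -0.44  1.77  0.23  0.96  0.28]
```

```bash
python3 -m pendant '[[[0,0,-0.1],[0,0,0],255],[[0,0,0],[0,0,0],255],[[0,0,0],[0,0,0],255],[[0,0,0],[0,0,0],255],[[0,0,0],[0,0,0],255],[[0,0,0],[0,0,0],255]]' 60; python3 s.py o wrist
```

```text
clock: 22.28
position: [0.4469, 0.3669, 0.0479]
ee_rot: [0.821, 0.571, 0.002, -0.0]
ft_force: [0.1, -0.5, -2.3]
grip_width: 0.517
t 22.27 pos mm [446.9 366.9  47.9] toolx yaw 69.7 tilt z [ 0.003  0.003 -1.   ] F [ 0.1 -0.5 -2.3] w 0.517 j [-0.41  0.46 -0.44  1.77  0.23  0.95  0.28]
```

View pics/o_wrist.png

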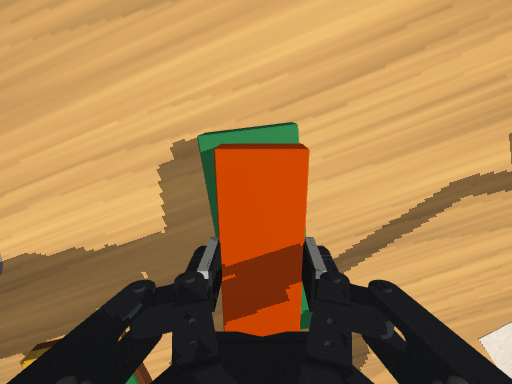

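```bash
python3 -m pendant '[[[0,0,1],[0,0,0],255],[[0,0,3],[0,0,0],255],[[0,0,5],[0,0,0],255],[[1.4,-3,5],[0,0,2],255],[[1.4,-5,2],[0,0,2],255],[[1.4,-5,0],[0,0,2],255],[[1.4,-5,0],[0,0,2],255],[[1.4,-5,0],[0,0,2],255],[[1.4,-5,0],[0,0,2],255],[[1.4,-5,0],[0,0,2],255],[[1.4,-5,0],[0,0,2],255],[[1.4,-5,0],[0,0,2],255]]'; python3 s.py
```

```text
clock: 23.82
position: [0.5709, -0.0722, 0.2205]
ee_rot: [0.714, 0.7, 0.004, 0.0]
ft_force: [1.1, -0.6, -2.3]
grip_width: 0.518
t 23.82 pos mm [570.9 -72.2 220.5] toolx yaw 88.9 tilt z [ 0.006  0.005 -1.   ] F [ 1.1 -0.6 -2.3] w 0.518 j [ 0.23  0.25 -0.21  1.63  0.05  1.26  1.56]
```

```bash
python3 -m pendant '[[[1.1,-5,0],[0,0,1],255],[[1,-4,0],[0,0,1],255],[[0,-1,0],[0,0,0],255],[[0,0,0],[0,0,0],255],[[0,0,0],[0,0,0],255]]'; python3 s.py p wrist,side,scene rust:12 green:22
```

```text
clock: 24.45
position: [0.5913, -0.1781, 0.2221]
ee_rot: [0.702, 0.712, 0.004, 0.0]
ft_force: [-0.6, 1.5, -1.8]
grip_width: 0.524
t 24.45 pos mm [ 591.3 -178.1  222.1] toolx yaw 90.8 tilt z [ 0.006  0.006 -1.   ] F [-0.6  1.5 -1.8] w 0.524 j [ 0.34  0.33 -0.15  1.52  0.04  1.29  1.77]
wrist rust 12 [[534.4, -176.7, np.float32(-89.2), 73.9, 38.7, 1940, [261, 126]]]
wrist green 22 []
side rust 12 []
side green 22 []
scene rust 12 [[592.4, -172.3, np.float32(-0.4), 159.5, 77.3, 1182, [198, 164]]]
scene green 22 [[450.5, 368.0, np.float32(-13.7), 141.0, 56.1, 1513, [370, 295]]]
```

View pics/p_wrist.png

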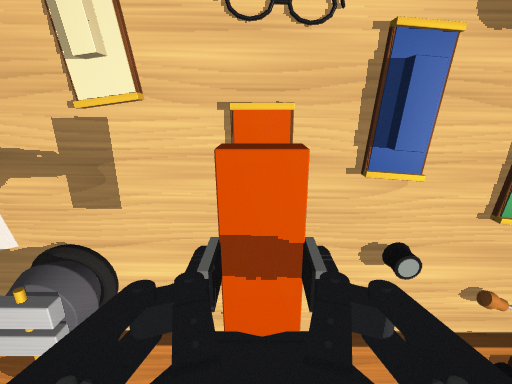

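```bash
python3 - <<'E'
from h import *
import h
for f in ["wrist0","side0","scene0"]:
    d=np.load(f"pics/{f}.npz");c={k:d[k] for k in d}
    if f=="wrist0":
        T=np.eye(4);T[:3,:3]=R.from_quat([1,0,-.0005,0]).as_matrix();T[:3,3]=[.625,0,.248];W=T@c["hand_eye"];c["R"]=W[:3,:3];c["o"]=W[:3,3]
    else: c["R"]=R.from_quat(c["rotation"]).as_matrix();c["o"]=c["origin"]
    for lo in [(0,190,60),(0,200,110),(0,200,150)]:
        h.HUE["rust"]=(lo,(13,255,255))
        print(f,lo,find(c,"rust",.012,.006)[:1],find(c,"blue",.012,.006)[:1])
E
```

```text
wrist0 (0, 190, 60) [[594.7, -175.6, np.float32(0.0), 161.3, 71.4, 3948, [241, 279]]] [[508.0, -3.3, np.float32(-3.5), 159.4, 68.2, 5637, [175, 171]]]
wrist0 (0, 200, 110) [[594.5, -176.5, np.float32(0.0), 161.0, 69.6, 3914, [241, 279]]] [[508.0, -3.3, np.float32(-3.5), 159.4, 68.2, 5637, [175, 171]]]
wrist0 (0, 200, 150) [[594.8, -176.9, np.float32(1.1), 160.0, 69.4, 3820, [241, 279]]] [[508.0, -3.3, np.float32(-3.5), 159.4, 68.2, 5637, [175, 171]]]
side0 (0, 190, 60) [] [[507.8, -4.5, np.float32(-3.5), 151.4, 64.0, 888, [237, 223]]]
side0 (0, 200, 110) [] [[507.8, -4.5, np.float32(-3.5), 151.4, 64.0, 888, [237, 223]]]
side0 (0, 200, 150) [] [[507.8, -4.5, np.float32(-3.5), 151.4, 64.0, 888, [237, 223]]]
scene0 (0, 190, 60) [[592.0, -172.7, np.float32(1.6), 159.6, 78.0, 1077, [199, 165]]] [[506.2, -1.8, np.float32(-3.6), 157.1, 69.2, 1265, [258, 194]]]
scene0 (0, 200, 110) [[592.1, -175.0, np.float32(1.1), 159.1, 70.6, 1018, [199, 164]]] [[506.2, -1.8, np.float32(-3.6), 157.1, 69.2, 1265, [258, 194]]]
scene0 (0, 200, 150) [[593.3, -174.9, np.float32(0.5), 157.0, 65.7, 907, [199, 164]]] [[506.2, -1.8, np.float32(-3.6), 157.1, 69.2, 1265, [258, 194]]]
```

```bash
python3 -m pendant '[[[0.3,0.2,-3],[-0.3,0.3,0.3],255],[[0,0,-5],[0,0,0],255],[[0,0,-5],[0,0,0],255],[[0,0,-2.5],[0,0,0],255],[[0,0,0],[0,0,0],255]]'; python3 s.py
```

```text
clock: 25.22
position: [0.5954, -0.1713, 0.065]
ee_rot: [0.698, 0.716, 0.002, 0.002]
ft_force: [-0.0, -0.0, -2.3]
grip_width: 0.516
t 25.23 pos mm [ 595.4 -171.3   65. ] toolx yaw 91.5 tilt z [ 0.005  0.001 -1.   ] F [-0.  -0.  -2.3] w 0.516 j [ 0.33  0.48 -0.15  1.66  0.08  1.    1.74]
```

```bash
python3 -m pendant '[[[0,-0.5,-1.3],[0,0.3,-0.3],255],[[0,0,-0.6],[0,0,0],255],[[0,0,0],[0,0,0],255]]'; python3 s.py q wrist rust:34
```

```text
clock: 25.6
position: [0.5973, -0.1765, 0.0481]
ee_rot: [0.7, 0.714, 0.001, 0.001]
ft_force: [0.4, -0.5, -2.9]
grip_width: 0.519
t 25.6 pos mm [ 597.3 -176.5   48.1] toolx yaw 91.2 tilt z [ 0.004 -0.    -1.   ] F [ 0.4 -0.5 -2.9] w 0.519 j [ 0.33  0.51 -0.15  1.66  0.09  0.97  1.74]
wrist rust 34 [[536.9, -177.5, np.float32(-88.8), 44.9, 1.5, 247, [262, 145]]]
```

```bash
python3 -m pendant '[[[-0.3,0,-0.6],[0,0.2,0],255],[[0,0,-0.2],[0,0,0],255]]';  python3 -m pendant '[[[0,0,-0.25],[0,0,0],255]]'
```

```text
clock: 25.9
position: [0.5947, -0.1768, 0.0409]
ee_rot: [0.7, 0.714, 0.0, 0.001]
ft_force: [0.1, 0.5, -2.2]
grip_width: 0.52
clock: 26.02
position: [0.5949, -0.1769, 0.0384]
ee_rot: [0.7, 0.714, 0.0, 0.001]
ft_force: [-0.2, 0.7, -3.0]
grip_width: 0.521
```

```bash
python3 -m pendant '[[[0,0.1,-0.2],[0,0,0],255]]'
```

```text
clock: 26.15
position: [0.5948, -0.1768, 0.0378]
ee_rot: [0.7, 0.714, -0.0, 0.001]
ft_force: [-12.2, -1.2, 25.0]
grip_width: 0.518
```

```bash
python3 -m pendant '[[[0,0,0],[0,0,0],80],[[0,0,0],[0,0,0],40],[[0,0,0],[0,0,0],10],[[0,0,0],[0,0,0],10],[[0,0,2],[0,0,0],10],[[0,0,5],[0,0,0],0],[[0,0,5],[0,0,0],0],[[0,0,4],[0,0,0],0],[[0,0,0],[0,0,0],0]]'; python3 s.py r wrist,scene rust:34 green:22
```

```text
clock: 27.28
position: [0.5954, -0.1764, 0.2097]
ee_rot: [0.7, 0.714, 0.002, 0.004]
ft_force: [-0.4, -0.5, -0.2]
grip_width: 1.002
t 27.27 pos mm [ 595.4 -176.4  209.7] toolx yaw 91.1 tilt z [ 0.008 -0.003 -1.   ] F [-0.4 -0.5 -0.2] w 1.002 j [ 0.34  0.34 -0.15  1.53  0.06  1.27  1.76]
wrist rust 34 [[594.4, -176.4, np.float32(1.2), 119.7, 46.0, 4063, [261, 174]]]
wrist green 22 []
scene rust 34 [[899.5, -310.2, np.float32(90.0), 360.2, 88.3, 1258, [74, 181]], [899.6, -13.7, np.float32(89.2), 207.6, 88.1, 962, [114, 262]]]
scene green 22 [[450.8, 367.8, np.float32(-13.7), 141.8, 56.0, 1517, [370, 295]]]
```

View pics/r_wrist.png

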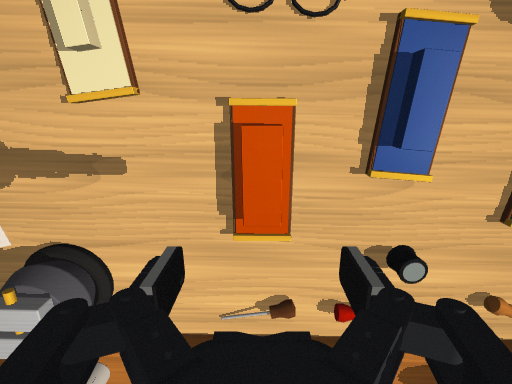

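```bash
python3 -m pendant '[[[-1.3,4.8,0.3],[0,0,-1.3],0],[[-1.3,4.8,0.3],[0,0,-1.3],0],[[-1.3,4.8,0],[0,0,-1.3],0],[[-1.3,4.8,0],[0,0,-1.3],0],[[-1.3,4.8,0],[0,0,-1.3],0],[[-1.3,4.8,0],[0,0,-1.3],0],[[-1.3,4.8,0],[0,0,-1.3],0],[[-1.3,4.8,0],[0,0,-1.3],0],[[-1.3,4.8,0],[0,0,-1.3],0],[[-1.3,4.8,0],[0,0,-1.3],0],[[0,0,0],[0,0,0],0]]'; python3 s.py
```

```text
clock: 28.75
position: [0.4489, 0.3155, 0.2008]
ee_rot: [0.779, 0.627, -0.009, -0.004]
ft_force: [0.2, -1.0, 1.3]
grip_width: 0.997
t 28.75 pos mm [448.9 315.5 200.8] toolx yaw 77.7 tilt z [-0.019 -0.005 -1.   ] F [ 0.2 -1.   1.3] w 0.997 j [-0.28  0.25 -0.48  1.69  0.11  1.25  0.58]
```

```bash
python3 -m pendant '[[[0,4,0],[0.3,-1,-1],0],[[0,1,0],[0,0,0],0],[[0,0,0],[0,0,0],0],[[0,0,0],[0,0,0],0]]'; python3 s.py t wrist,scene green:22
```

```text
clock: 29.25
position: [0.4492, 0.3623, 0.1975]
ee_rot: [0.785, 0.619, -0.004, 0.0]
ft_force: [0.4, 0.1, 0.5]
grip_width: 1.0
t 29.25 pos mm [449.2 362.3 197.5] toolx yaw 76.5 tilt z [-0.005 -0.005 -1.   ] F [0.4 0.1 0.5] w 1.0 j [-0.35  0.31 -0.49  1.63  0.15  1.25  0.47]
wrist green 22 [[448.2, 367.0, np.float32(-13.5), 138.4, 55.5, 5650, [265, 174]]]
scene green 22 [[450.6, 368.0, np.float32(-13.6), 141.2, 56.0, 1517, [370, 295]]]
```

View pics/t_wrist.png

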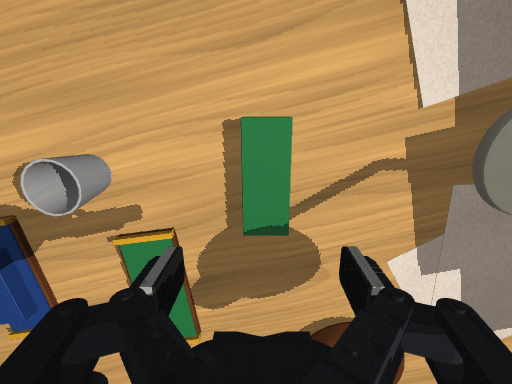

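```bash
python3 -m pendant '[[[0,0.5,-3],[0.3,-0.3,0],0],[[0,0,-5],[0,0,0],0],[[0,0,-4],[0,0,0],0],[[0,0,-2],[0,0,0],0],[[0,0,0],[0,0,0],0]]'; python3 s.py
```

```text
clock: 29.98
position: [0.4518, 0.3632, 0.0554]
ee_rot: [0.787, 0.617, 0.002, 0.001]
ft_force: [-0.5, 0.5, 0.5]
grip_width: 1.0
t 29.98 pos mm [451.8 363.2  55.4] toolx yaw 76.1 tilt z [ 0.004  0.001 -1.   ] F [-0.5  0.5  0.5] w 1.0 j [-0.38  0.46 -0.46  1.76  0.24  0.97  0.4 ]
```

```bash
python3 -m pendant '[[[-0.2,0.4,-1.7],[0,0.2,0.3],0],[[0,0,-1],[0,0,0],0],[[0,0,-0.4],[0,0,0],0]]'; python3 s.py u wrist green:22
```

```text
clock: 30.35
position: [0.4513, 0.3679, 0.025]
ee_rot: [0.786, 0.618, 0.002, -0.0]
ft_force: [0.7, -0.5, 0.5]
grip_width: 0.995
t 30.35 pos mm [451.3 367.9  25. ] toolx yaw 76.4 tilt z [ 0.003  0.003 -1.   ] F [ 0.7 -0.5  0.5] w 0.995 j [-0.4   0.5  -0.45  1.77  0.27  0.92  0.38]
wrist green 22 [[440.8, 368.7, np.float32(-13.5), 124.0, 55.7, 22227, [257, 223]]]
```

View pics/u_wrist.png

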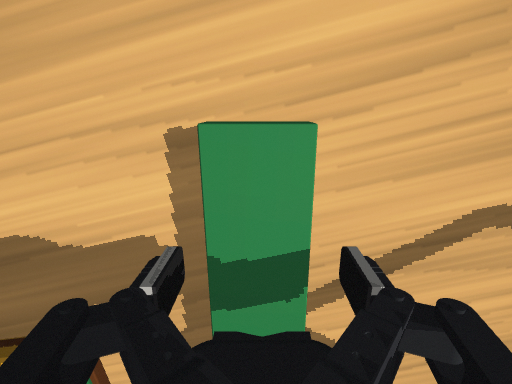

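```bash
python3 -m pendant '[[[0,0,-0.1],[0,0,0],255],[[0,0,0],[0,0,0],255],[[0,0,0],[0,0,0],255],[[0,0,0],[0,0,0],255],[[0,0,0],[0,0,0],255],[[0,0,0],[0,0,0],255]]' 70; python3 s.py
```

```text
clock: 31.15
position: [0.4514, 0.3679, 0.0245]
ee_rot: [0.786, 0.618, 0.002, 0.0]
ft_force: [0.1, 0.0, -1.9]
grip_width: 0.636
t 31.15 pos mm [451.4 367.9  24.5] toolx yaw 76.4 tilt z [ 0.004  0.003 -1.   ] F [ 0.1  0.  -1.9] w 0.636 j [-0.4   0.5  -0.45  1.77  0.27  0.92  0.38]
```

```bash
python3 -m pendant '[[[0,0,1],[0,0,0],255],[[0,0,3],[0,0,0],255],[[0,0,5],[0,0,0],255],[[0,0,5],[0,0,1],255],[[2.5,-3.5,2],[0,0,2],255],[[2.5,-3.5,0],[0,0,2],255],[[2.5,-3.5,0],[0,0,2],255],[[2.5,-3.5,0],[0,0,1],255],[[2,-3.2,0],[0,0,0],255],[[0,0,0],[0,0,0],255],[[0,0,0],[0,0,0],255]]'; python3 s.py v wrist,scene,side green:12
```

```text
clock: 32.52
position: [0.57, 0.1894, 0.1936]
ee_rot: [0.738, 0.675, 0.001, 0.0]
ft_force: [-1.0, 1.0, -4.7]
grip_width: 0.628
t 32.52 pos mm [570.  189.4 193.6] toolx yaw 84.9 tilt z [ 0.002  0.001 -1.   ] F [-1.   1.  -4.7] w 0.628 j [-0.07  0.34 -0.41  1.59  0.14  1.24  0.98]
wrist green 12 [[497.7, 196.1, np.float32(85.0), 67.8, 11.5, 718, [260, 114]]]
scene green 12 [[569.6, 188.0, np.float32(-5.7), 157.9, 71.8, 1740, [280, 262]]]
side green 12 [[609.3, 182.5, np.float32(-7.3), 72.9, 59.2, 210, [266, 175]]]
```

View pics/v_wrist.png

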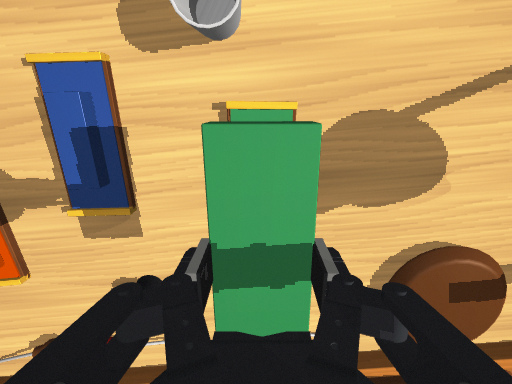

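```bash
python3 -m pendant '[[[0.3,0,-3],[0,0,-0.7],255],[[0,0,-5],[0,0,0],255],[[0,0,-4],[0,0,0],255],[[0,0,-1.2],[0,0,0],255],[[0,0,0],[0,0,0],255]]'; python3 s.py
```

```text
clock: 33.3
position: [0.572, 0.1947, 0.061]
ee_rot: [0.739, 0.673, 0.003, 0.001]
ft_force: [-0.3, 0.5, -4.8]
grip_width: 0.629
t 33.3 pos mm [572.  194.7  61. ] toolx yaw 84.6 tilt z [ 0.006  0.004 -1.   ] F [-0.3  0.5 -4.8] w 0.629 j [-0.1   0.48 -0.38  1.7   0.21  0.99  0.93]
```

```bash
python3 -m pendant '[[[0,-0.5,-1],[-0.2,0.3,-0.4],255],[[0,-0.1,-0.6],[0,0,0],255],[[0,0,0],[0,0,0],255]]'; python3 s.py
```

```text
clock: 33.67
position: [0.5741, 0.1892, 0.0476]
ee_rot: [0.742, 0.67, 0.002, 0.001]
ft_force: [-0.2, -0.7, -3.8]
grip_width: 0.635
t 33.67 pos mm [574.1 189.2  47.6] toolx yaw 84.2 tilt z [ 0.005  0.002 -1.   ] F [-0.2 -0.7 -3.8] w 0.635 j [-0.09  0.5  -0.37  1.71  0.21  0.97  0.92]
```

```bash
python3 -m pendant '[[[-0.1,0,-0.6],[-0.1,0.3,0],255],[[0,0,-0.3],[0,0,0],255]]';  python3 -m pendant '[[[0,0,-0.2],[0,0,0],255]]'
```

```text
clock: 33.92
position: [0.5736, 0.1893, 0.039]
ee_rot: [0.742, 0.67, 0.0, 0.0]
ft_force: [0.7, -0.7, -4.2]
grip_width: 0.63
clock: 34.05
position: [0.5736, 0.1894, 0.0369]
ee_rot: [0.742, 0.67, 0.001, 0.0]
ft_force: [-0.7, -0.1, -5.2]
grip_width: 0.632
```

```bash
python3 -m pendant '[[[0,0,-0.15],[0,0,0],255]]'
```

```text
clock: 34.17
position: [0.5736, 0.1894, 0.0364]
ee_rot: [0.742, 0.67, 0.0, 0.0]
ft_force: [-10.1, -5.0, 20.4]
grip_width: 0.634
```

```bash
python3 -m pendant '[[[0,0,0],[0,0,0],60],[[0,0,0],[0,0,0],20],[[0,0,0],[0,0,0],0],[[0,0,0],[0,0,0],0],[[0,0,2],[0,0,0],0],[[0,0,5],[0,0,0],0],[[0,0,5],[0,0,0],0],[[0,0,5],[0,0,0],0],[[0,0,4],[0,0,0],0],[[0,0,0],[0,0,0],0]]'; python3 s.py w wrist,scene,side green:34 rust:34 blue:34 cream:34 green:12
```

```text
clock: 35.42
position: [0.5737, 0.1905, 0.2626]
ee_rot: [0.742, 0.671, 0.005, 0.002]
ft_force: [0.3, 0.1, -0.7]
grip_width: 1.001
t 35.42 pos mm [573.7 190.5 262.6] toolx yaw 84.3 tilt z [ 0.009  0.003 -1.   ] F [ 0.3  0.1 -0.7] w 1.001 j [-0.07  0.3  -0.41  1.49  0.12  1.37  0.99]
wrist green 34 [[571.5, 190.0, np.float32(-5.7), 139.8, 56.0, 4350, [259, 163]]]
wrist rust 34 [[594.9, -173.1, np.float32(1.4), 119.4, 52.5, 1719, [12, 217]]]
wrist blue 34 [[508.2, -1.1, np.float32(-3.4), 99.9, 39.4, 2425, [106, 131]]]
wrist cream 34 []
wrist green 12 [[571.2, 188.9, np.float32(-5.6), 158.6, 67.8, 1022, [255, 141]]]
scene green 34 [[572.0, 191.6, np.float32(-5.7), 141.1, 57.8, 1355, [280, 259]]]
scene rust 34 [[898.4, -268.3, np.float32(-89.9), 271.0, 86.3, 906, [79, 186]], [594.9, -173.6, np.float32(0.8), 121.5, 50.3, 622, [197, 160]]]
scene blue 34 [[513.4, -1.6, np.float32(-3.6), 91.5, 39.5, 400, [255, 190]]]
scene cream 34 [[742.3, -1101.3, np.float32(-0.4), 319.4, 30.0, 279, [42, 13]], [421.4, -365.4, np.float32(8.9), 81.3, 33.5, 188, [217, 95]]]
scene green 12 [[569.9, 190.3, np.float32(-5.9), 157.7, 67.6, 332, [278, 271]]]
side green 34 [[597.3, 179.3, np.float32(-7.3), 87.7, 58.9, 278, [261, 171]]]
side rust 34 [[594.7, -180.4, np.float32(-0.9), 120.5, 47.5, 409, [268, 268]]]
side blue 34 [[508.6, -7.8, np.float32(-3.5), 98.9, 36.5, 330, [237, 219]]]
side cream 34 [[422.3, -368.6, np.float32(8.2), 79.6, 27.5, 406, [214, 343]]]
side green 12 [[570.1, 180.5, np.float32(-7.3), 150.1, 45.2, 163, [251, 180]]]
```

View pics/w_wrist.png

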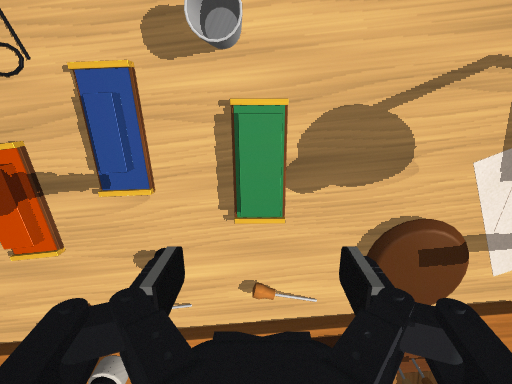

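View pics/w_scene.png

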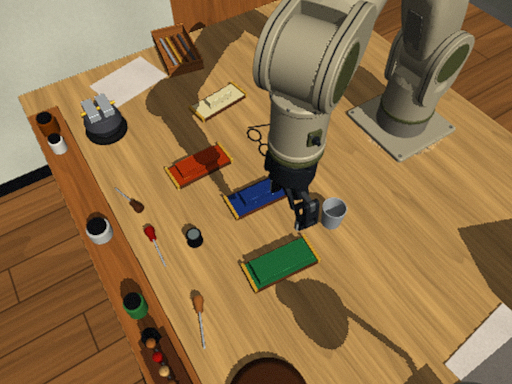

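View pics/w_side.png

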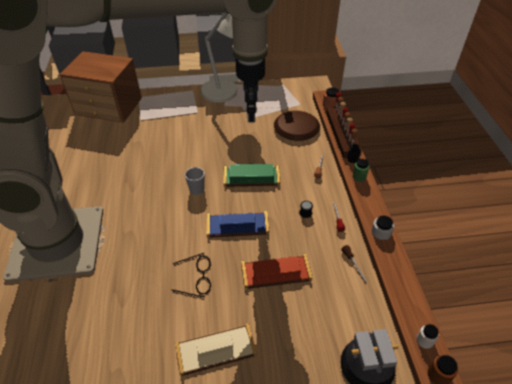

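All four stones are seated and centred. The beaker at (333,212) and the loupe at (194,237) in the scene view sit at the same pixels as at the start.

```bash
python3 -c "
from workcell import manip
print(manip.hand_in())"
```

```text
the job is handed in; nothing more can be done
None
```

I took the pile apart from the top down: cream, blue, rust, then green. Each stone was gripped across its width, lowered until it touched the pad of its own colour, and released there. I handed the job in at about 35 s; no verdict is reported.

The last wrist-camera view of each stone straight after placing, against the pad centres measured earlier, gave these errors. The limits are 12 mm and 11°.

| Stone | Distance from holder centre | Angle off holder length |
|---|---|---|
| Cream | about 1 mm | under 1° |
| Blue | about 1 mm | under 1° |
| Rust | about 1 mm | under 1° |
| Green | about 1 mm | under 1° |

- **Flatness and bystanders:** all four stone tops read at their seated height of 34 mm. The beaker and loupe are at the same pixels as at the start. The gripper was open and clear of everything at hand-in.
- **Cream stone:** its first set-down was about 6 mm off centre and pressed at about 35 N. I lifted it, shifted it and set it down again before letting go.
- **Disagreements between views:** in the final oblique views the other readings differed by 2 to 8 mm. Some of those views were partly hidden by the arm or took in a stone's side face, so I relied on the straight-down wrist views.

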